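Lock the shaker platform with its hex key

TASK

Lock the laboratory shaker's platform for transport: take the hex key from the holder block, seat it fully in the hex socket of the lock screw down in the platform's round recess, and turn the screw clockwise (seen from above), regrasping as needed, until it stops. The exact spot and angle of the socket must be felt out, with a gentle hand throughout: do not ram the key onto the screw or the platform, and do not strain the screw past its stop. Leave the key standing fully seated in the screw and the other things where they are.

Things in the scene. Friction and masses are not known exactly. Their poses are not given: they have to be found in the camera images.
- key_grip (a point): Centre of the grip of the loose hex key (120 to 200 g) standing upright in one bore of the holder. Grip: black plastic block, 24 x 24 mm and 45 mm tall; x and y are square to its side faces, z up the key. Below it a steel hex shank, 16 mm across flats, 75 mm long with its tip, a corner of the hexagon on the +x and -x sides. The key is 120 mm tall; its lower end is 97.5 mm below this point.
- key_tip (a point): Middle of the flat lower end of the hex key, axes as key_grip. Over the last 5 mm the hex shank tapers to a hexagon 12.4 mm across corners. In the holder it stands 5 mm above the table; its last 45 mm are inside the bore.
- holder: White fixed holder block, 70 (its x) x 140 (its y) x 50 mm tall; origin under its centre, z up. Two round bores, 22 mm wide and 45 mm deep, at y = -40 and +40 mm; the hex key stands in one, the punch in the other.
- shaker: Fixed shaker, a white box with an aluminium platform on top: 180 (its x) x 200 (its y) mm, platform top 85 mm above the table; origin under its centre, z up, front face to its -x with a small knob. A rubber strip 10 mm high runs along each of its two y edges. One round recess in the platform; the rest is flat.
- recess (a point): Middle of the shaker's round recess, level with the platform's top (85 mm up), at x -40, y -30 mm in the shaker's frame. It is 54 mm wide and 8 mm deep. Its floor is the flat steel head of the lock screw, which sits off-centre: the middle of its hex socket lies 4 to 9 mm from this point, in any direction, and its flats stand at any angle. Neither is measured.
- screw (a joint): Turn of the lock screw (rad), growing clockwise seen from above: starts at 0 to 0.5, stop (locked) at 2.6, other stop at -1; stiff (0.09 N m), stays as left; tells not how the flats stand. Hex socket 17 mm across flats, 18 mm deep. The head sinks on a spring under about 2 N plus 1 N per mm, to a hard stop at 8 mm. Key fully seated: its lower end 26 mm below the platform's top, more if pressed.
- punch_mid (a point): Centre of a bystander: a plain punch with round 14 mm shank and round 24 mm black grip, 110 mm tall, standing in the other bore of the holder. Leave it.
- jar_mid (a point): Centre of a bystander: small glass jar, 44 mm wide and 50 mm tall, loose on the far part of the shaker's platform, some 120 mm from the recess. Leave it.
- dishes_mid (a point): Centre of a bystander: loose stack of three petri dishes, 94 mm wide, 48 mm tall, on the table. Leave it.
- bottle_mid (a point): Centre of a bystander: loose amber bottle, 56 mm wide, 130 mm tall, on the table. Leave it.
Things that resemble listed ones, but are neither listed nor needed, are in the scene too. What is shaped like the part that bears key_grip but yellow is not meant.

How it is judged:
By the outcome, as a careful person would: the job done as asked, in the order asked, and still so for the second after the job is handed in, with the robot touching nothing.
It also fails if it takes over 72 s, if anything falls off the work surface, if the arm or the gripper's body presses on something with over 40 N, if the wrist force passes 120 N, or if a joint passes its speed limit or range.

ROBOT

A 6-joint arm with a two-finger parallel gripper is mounted at the origin on the work surface. World frame = base frame: x ahead of the robot, y to its left, z up, the work surface at z = 0. Lengths are in m, angles in rad, forces in N, time in s.
With the tool pointing down it reaches from about 0.35 to 0.975 m from the base axis. Payload 4.9 kg.
Tool frame: the origin (TCP) lies at the very end of the fingers, on their centre line; the grasp point (between the pads) lies 19 mm behind it; z points along the fingers, y is the line along which they close (so a half turn about z gives the same grasp; the last joint's range is limited). The gripper opens to 85 mm and grips with 20 to 120 N. Pads are 22 mm wide; open, the fingers measure 114 mm over their backs; the gripper's body (76 mm by 85 mm) begins 54 mm behind the grasp point. The pads swing forward as they close: fully open they stand 13 mm farther back than shut.
Start: joints at [0.992, 0.053, 1.613, -0, 1.476, -0.119], TCP at [0.277, 0.56, 0.231] pointing down, gripper open.
Joint ranges: [-3.01, 3.01], [-1.01, 2.22], [0.06, 2.58], [-1.02, 4.17], [0.09, 2.62], [-3.14, 3.14]. Speed limits (rad/s): [2.57, 2.57, 3.14, 3.14, 3.14, 3.14].

INTERFACE

Orientations are given as [roll, pitch, yaw] about the fixed x, y, z axes, in that order (R = Rz(yaw) Ry(pitch) Rx(roll)).
In Python, from workcell import observe, get_image, camera_params, sign_off, search_frame, silhouettes gives the robot as it stands.
- The arm moves only by the tool apply_moves, never from a script. Its argument "series" is a list that holds one entry, the list of rows, each a list of 5 numbers: the shift along the tool's x, y, z in mm, then the turn about the tool's z in degrees, then the opening, from 0 (shut) to 1 (fully open). A call has 1 to 20 rows; each row shifts and turns the commanded pose from where the row before left it, along the tool's axes as they then stand; what a row does not reach is not made up. A row lasts 1/8 s, in which the tool goes at most 62.5 mm and 10.7 degrees, less where a joint would pass 70% of its speed; a pose out of reach is approached as far as the arm can. A call is refused whole if a number of a shift passes 62.5 or a number of a turn 10.7, either way. A call with a gripper value outside its range is refused whole. The fingers move at their own pace and stop on an object; "grip_force" is the grip in N (left out, the last holds). Time passes only in rows, so rows that do not move let the fingers close. It gives the time, the measured TCP pose, the force, the opening and the grip force at its end, in the units of the state.
- observe(): the state, without advancing time (a new reading comes with each control period).
- get_image(name): name is "scene" or "side" or "wrist"; returns the picture (400x640x3 uint8, red, green, blue); there is no depth.
- camera_params(name): a dict with "camera_matrix" (3x3 intrinsics, pixels), "distortion" ([k1, k2, p1, p2, k3] as OpenCV has them; the pictures are not rectified), "xyz" and "attitude" of the camera in the world; the wrist camera has in their place "T_tool_cam" (4x4, takes a point from camera to tool coordinates, whose origin is the TCP and whose axes are the flange's). Camera axes: x right, y down, z forward; pixel columns grow to the right and rows downward; lengths in m; the calibration is good to about 2 mm. A picture is of the moment at which its call begins: read the wrist's pose just before it. camera_params takes no time and is no camera call.
- sign_off(): hands the job in; it is judged then, once.
Trained networks look in the newest picture that a camera, given by its name, has taken for a name from the list of things; names that differ only in an ending like _2 or _b are one class to them, and where a whole thing is asked for, a point or a joint stands for the part that bears it (a point fixed in the world has none). Each returns a list of dicts, best first, with "conf" (0 to 1); they miss things now and then, are a little off and sometimes report something else, mostly with a low value. They report only what shows in the picture. A call takes as long as a camera call. They do not tell look-alikes from the thing itself.
- search_frame(query, camera): "pixel" ([column, row] in pixels, amid what is visible of it).
- silhouettes(query, camera): "region" (400x640 bool, what is visible of it) and "pixel" ([column, row] in pixels, amid what is visible of it).
The state is a dict: "time_s": time; "q": joint angles; "qvel": joint speeds; "effort": joint torques, N m; "position": TCP position; "tool_rot": TCP orientation; "ft_force": force on the tool from outside, world axes, zero at the start; "ft_torque": the same for the moment, N m; "gripper_width": finger opening in m; "gripper_force": force on a finger pad.
Only numpy, scipy, OpenCV 4.12 (cv2) and the standard library are available. Lean on these libraries where they do the work, as an engineer would, in place of code of your own. Each camera call takes 0.05 s, during which the arm holds its last target. There are 200 camera calls.

## Working session

There is one attempt and no reset: what is moved stays moved. The work goes in short steps, Python scripts to look and compute and a tool call to move; the robot and the scene stay as the last step left them, time stands still between calls to the robot, and variables do not carry over. Pictures are saved under pics/ and viewed, at most 10 in all, crops included, and the job is handed in when it is done.

Besides the shell and the picture viewer there is one more tool, called after "Request:" in YAML: its name, and indented under it one key for each argument. apply_moves: Moves the arm, as the interface text tells. Its arguments: {"type":"object","properties":{"series":{"type":"array"},"grip_force":{"type":"number"}},"required":["series"]}

```bash
mkdir -p pics; ls
cat > h.py <<'E'
import numpy as np, cv2
from scipy.spatial.transform import Rotation as R
from workcell import *
def cam(n,s=None):
    p=camera_params(n); K=np.array(p["camera_matrix"]); D=np.array(p["distortion"],float)
    if n=="wrist":
        s=s or observe(); T=np.eye(4); T[:3,:3]=R.from_euler('xyz',s["tool_rot"]).as_matrix(); T[:3,3]=s["position"]
        M=T@np.array(p["T_tool_cam"])
    else:
        M=np.eye(4); a=np.array(p["attitude"])
        M[:3,:3]=a if a.shape==(3,3) else R.from_euler('xyz',a).as_matrix(); M[:3,3]=p["xyz"]
    return K,D,M
def at_z(px,z,c):
    K,D,M=c; u=cv2.undistortPoints(np.array([[px]],float),K,D)[0,0]
    d=M[:3,:3]@[u[0],u[1],1]; o=M[:3,3]; return o+d*(z-o[2])/d[2]
def proj(P,c):
    K,D,M=c; i=np.linalg.inv(M); return cv2.projectPoints(np.atleast_2d(np.array(P,float)),cv2.Rodrigues(i[:3,:3])[0],i[:3,3],K,D)[0][:,0]
E
python3 - <<'E'
from h import *
s=observe(); print(s)
for n in("scene","side","wrist"):
    im=get_image(n); cv2.imwrite(f"pics/{n}0.png",im[...,::-1]); p=camera_params(n); print(n,{k:np.array(v).round(3).tolist() for k,v in p.items()})
for n,zs in (("scene",0),("side",0)):
    for q,z in (("key_grip",.1025),("holder",.03),("shaker",.05),("recess",.085),("punch_mid",.08),("jar_mid",.11),("dishes_mid",.024),("bottle_mid",.065)):
        for r in search_frame(q,n)[:3]: print(n,q,round(r["conf"],2),np.round(r["pixel"]),at_z(r["pixel"],z,cam(n)).round(3))
E
```

```text
pics
{'time_s': 0.0, 'q': array([ 9.92020920e-01,  5.33468048e-02,  1.61428398e+00,  3.82051794e-05,
        1.47598183e+00, -1.19035064e-01]), 'qvel': array([-0.00017304, -0.00078052, -0.00016223, -0.00147603, -0.0021221 ,
        0.00132344]), 'effort': array([-7.76492088e-04, -3.93690205e+01, -3.70172954e+01, -2.58996879e-04,
        6.95940820e-03, -2.02031850e-05]), 'position': array([0.27699447, 0.55958378, 0.23007523]), 'tool_rot': array([-3.13959151e+00, -2.77634985e-04,  2.68184838e+00]), 'ft_force': array([ 0.01600832, -0.12789458, -0.86754621]), 'ft_torque': array([-0.02838924,  0.01182454, -0.03037263]), 'gripper_force': 0.0, 'gripper_width': 0.08538146341514227}
scene {'camera_matrix': [[485.586, 0.0, 327.82], [0.0, 485.586, 210.556], [0.0, 0.0, 1.0]], 'distortion': [0.049, 0.0, 0.0, 0.0, 0.0], 'xyz': [1.045, 0.864, 0.715], 'attitude': [-2.13, 0.0, 2.619]}
side {'camera_matrix': [[420.501, 0.0, 314.772], [0.0, 420.501, 199.495], [0.0, 0.0, 1.0]], 'distortion': [-0.039, 0.0, 0.0, 0.0, 0.0], 'xyz': [0.079, -0.547, 0.727], 'attitude': [-2.298, -0.002, -0.748]}
wrist {'camer
[... 652 characters left out ...]
163  0.11 ]
scene dishes_mid 0.57 [354. 219.] [ 0.455 -0.026  0.024]
scene bottle_mid 0.68 [281. 238.] [0.681 0.013 0.065]
side key_grip 0.73 [286. 174.] [0.569 0.08  0.103]
side key_grip 0.71 [256. 158.] [0.556 0.182 0.103]
side key_grip 0.68 [360. 272.] [ 0.481 -0.24   0.103]
side holder 0.9 [245. 175.] [0.542 0.225 0.03 ]
side shaker 0.58 [362. 270.] [ 0.52  -0.215  0.05 ]
side recess 0.81 [360. 274.] [ 0.489 -0.235  0.085]
side punch_mid 0.45 [236. 142.] [0.577 0.304 0.08 ]
side jar_mid 0.97 [360. 226.] [ 0.563 -0.164  0.11 ]
side dishes_mid 0.55 [274. 241.] [ 0.454 -0.01   0.024]
side bottle_mid 0.63 [341. 188.] [ 0.661 -0.016  0.065]
side bottle_mid 0.19 [252. 156.] [0.58  0.24  0.065]
```

View pics/scene0.png

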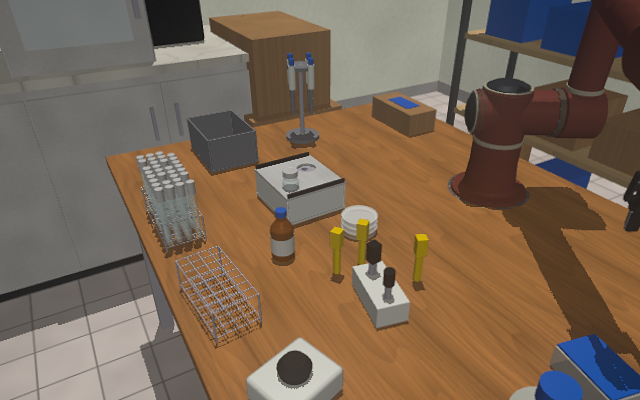

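View pics/side0.png

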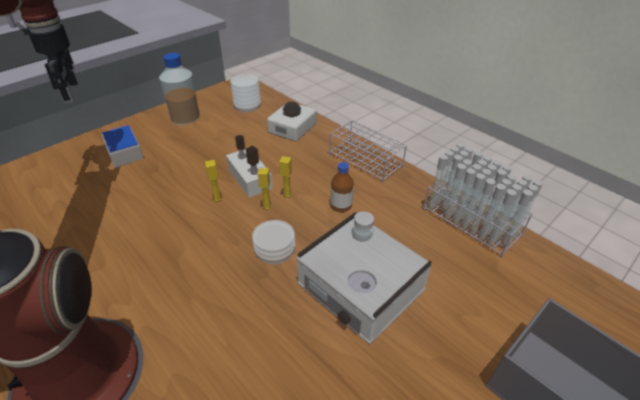

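The scene view shows the holder at (380,295), with the black square key grip at (374,251) and the punch at (389,276). Three yellow look-alikes stand around it at (337,237), (362,229) and (421,243). In the side view the key is at (253,157), the punch at (240,143), the recess at (362,283) with a dark socket spot near (366,286), and the shaker's knob at (344,318).

Run:
```python
from h import *
a,b=cam("scene"),cam("side")
def tri(p,q):
    A=[];B=[]
    for px,c in((p,a),(q,b)):
        P=at_z(px,0,c);o=c[2][:3,3];d=(P-o)/np.linalg.norm(P-o);N=np.eye(3)-np.outer(d,d);A.append(N);B.append(N@o)
    return np.linalg.lstsq(np.vstack(A),np.hstack(B),rcond=None)[0].round(3)
print("key",tri((374,251),(253,157)),"punch",tri((389,276),(240,143)))
for n,p,q in(("y1",(337,237),(286,164)),("y2",(362,229),(264,175)),("y3",(421,243),(211,167)),("jar",(290,180),(363,226)),("bottle",(282,240),(341,190)),("dish",(359,217),(274,232)),("recess",(305,167),(362,283))): print(n,tri(p,q))
for n in("scene","side"):
  im=get_image(n)
  for q in("recess","shaker","jar_mid","holder","key_grip"):
    for r in silhouettes(q,n)[:5]:
      m=r["region"].astype(np.uint8);print(n,q,round(r["conf"],2),np.round(r["pixel"]),m.sum(),cv2.boundingRect(m))
print("recess side",at_z((362,283),.085,b),"corners side z.085",[at_z(p,.085,b).round(3) for p in((300,258),(356,219),(430,264),(375,312))])
```

```text
key [0.552 0.196 0.099] punch [0.569 0.275 0.095]
y1 [0.594 0.115 0.101]
y2 [0.528 0.117 0.1  ]
y3 [0.45  0.228 0.103]
jar [ 0.57  -0.164  0.106]
bottle [ 0.671 -0.005  0.046]
dish [ 0.458 -0.002  0.044]
recess [ 0.478 -0.251  0.082]
scene recess 0.78 [304. 189.] 4127 (254, 152, 92, 72)
scene recess 0.19 [289. 180.] 348 (282, 167, 17, 24)
scene shaker 0.68 [304. 192.] 4199 (254, 152, 91, 72)
scene jar_mid 0.63 [289. 175.] 344 (282, 167, 17, 23)
scene holder 0.9 [376. 298.] 2165 (352, 262, 59, 65)
scene holder 0.68 [375. 256.] 357 (365, 240, 17, 34)
scene key_grip 0.98 [417. 252.] 548 (413, 234, 17, 48)
scene key_grip 0.92 [372. 254.] 408 (366, 240, 15, 35)
scene key_grip 0.84 [333. 245.] 455 (330, 227, 14, 46)
scene key_grip 0.57 [360. 236.] 498 (355, 218, 15, 47)
side recess 0.68 [361. 275.] 9447 (296, 213, 136, 130)
side recess 0.52 [361. 282.] 441 (348, 273, 28, 20)
side recess 0.31 [239. 146.] 171 (235, 135, 10, 24)
side shaker 0.6 [364. 268.] 9660 (296, 212, 136, 131)
side jar_mid 0.66 [365. 228.] 533 (352, 212, 22, 30)
side key_grip 0.88 [264. 187.] 416 (257, 167, 13, 42)
side key_grip 0.86 [287. 173.] 337 (279, 157, 12, 41)
side key_grip 0.62 [253. 159.] 283 (245, 146, 14, 29)
side key_grip 0.6 [215. 177.] 298 (206, 160, 13, 40)
side key_grip 0.47 [242. 172.] 726 (226, 152, 37, 43)
recess side [ 0.4747729  -0.25203359  0.085     ] corners side z.085 [array([ 0.43 , -0.127,  0.085]), array([ 0.593, -0.127,  0.085]), array([ 0.607, -0.312,  0.085]), array([ 0.445, -0.311,  0.085])]
```

Request:
apply_moves:
  series:
    - [[-30,-15,0,0,1],[-42,-21,0,0,1],[-42,-21,0,0,1],[-42,-21,0,0,1],[-42,-21,0,0,1],[-42,-21,0,0,1],[-42,-21,0,0,1],[-42,-21,0,0,1],[-42,-21,0,0,1],[-30,-15,0,0,1],[-12,-5,0,0,1],[0,0,0,0,1],[0,0,0,0,1]]

```text
time_s: 3.18
position: [0.5523, 0.1981, 0.2313]
tool_rot: [3.141, -0.0, 2.683]
ft_force: [-1.0, -0.1, 1.1]
gripper_width: 0.0853
gripper_force: 0.0
```

Run:
```python
from h import *
s=observe(); print(s["time_s"],s["q"].round(3),s["position"].round(4),s["tool_rot"].round(3),s["ft_force"].round(2))
im=get_image("wrist"); cv2.imwrite("pics/w1.png",im[...,::-1]); c=cam("wrist",s)
for r in silhouettes("key_grip","wrist"):
    m=r["region"].astype(np.uint8);print(round(r["conf"],2),np.round(r["pixel"]),cv2.boundingRect(m),at_z(r["pixel"],.125,c).round(4))
```

```text
3.175 [ 0.217 -0.037  1.704  0.     1.476 -0.895] [0.5523 0.1981 0.2313] [ 3.141 -0.     2.683] [-0.98 -0.11  1.11]
0.86 [260. 259.] (237, 219, 45, 75) [0.5791 0.1291 0.125 ]
0.86 [297.  45.] (277, 21, 38, 45) [0.4538 0.2281 0.125 ]
0.69 [219. 197.] (194, 166, 58, 58) [0.5207 0.1268 0.125 ]
0.61 [330. 189.] (309, 161, 42, 54) [0.5518 0.2043 0.125 ]
```

View pics/w1.png

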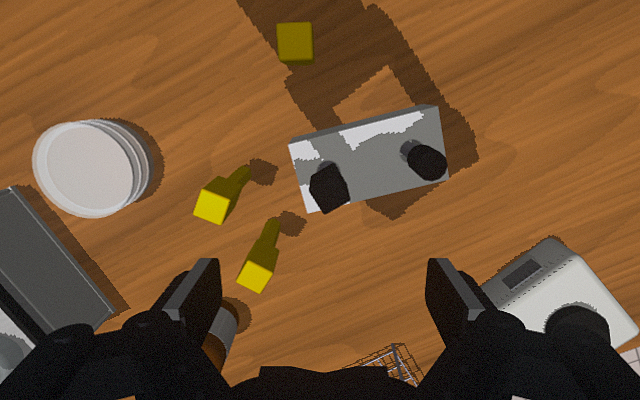

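The wrist view shows the key at about (328,188), with its grip turned relative to the tool. The punch is at (427,160), and the yellow look-alikes are at (212,206), (255,276) and (295,42). I'll enlarge the key.

Run:
```python
import cv2,numpy as np
im=cv2.imread("pics/w1.png")[145:230,285:370]
g=np.clip((im.astype(float)*4),0,255).astype(np.uint8)
cv2.imwrite("pics/w1c.png",cv2.resize(g,None,fx=7,fy=7,interpolation=cv2.INTER_CUBIC))
```

```text
(no output)
```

View pics/w1c.png

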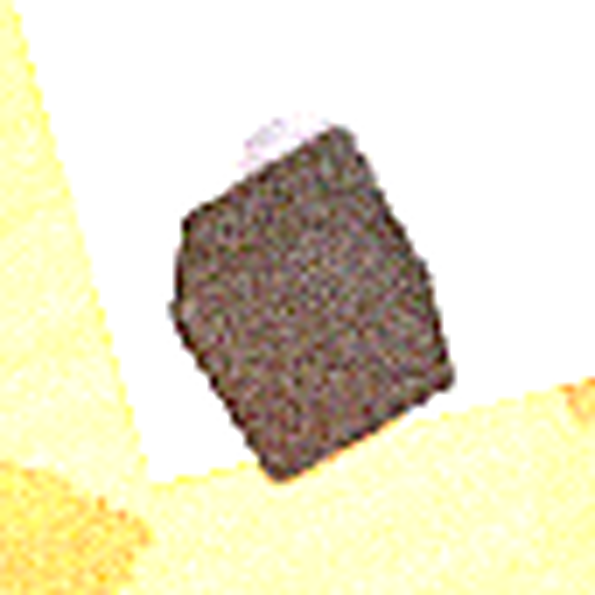

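Run:
```python
from h import *
s=observe(); c=cam("wrist",s)
P=[at_z((285+u/7,145+v/7),.125,c) for u,v in((175,310),(278,480),(452,382))]
ctr=(P[0]+P[2])/2; print(ctr.round(4),[np.linalg.norm(P[i]-P[i+1]).round(4) for i in(0,1)],[np.degrees(np.arctan2(*(P[i+1]-P[i])[1::-1])).round(1) for i in(0,1)])
Rt=R.from_euler('xyz',s["tool_rot"]).as_matrix(); print(((ctr-s["position"])@Rt*1000).round(1))
```

```text
[0.5557 0.2023 0.125 ] [np.float64(0.0221), np.float64(0.0217)] [np.float64(3.5), np.float64(94.7)]
[ -1.2   5.2 106.3]
```

Request:
apply_moves:
  series:
    - [[-1,5,0,-10.1,0.55],[0,0,10,-10.2,0.55],[0,0,10,-10.1,0.55],[0,0,20,0,0.55],[0,0,25,0,0.55],[0,0,25,0,0.55],[0,0,25,0,0.55],[0,0,20,0,0.55],[0,0,12,0,0.55],[0,0,0,0,0.55],[0,0,0,0,0.55]]
  grip_force: 40

```text
time_s: 4.65
position: [0.5568, 0.2013, 0.0853]
tool_rot: [3.141, 0.002, -3.071]
ft_force: [-0.2, -0.4, 1.2]
gripper_width: 0.0473
gripper_force: 0.0
```

Run:
```python
from h import *
s=observe(); print(s["q"].round(3))
im=get_image("wrist"); cv2.imwrite("pics/w2.png",np.clip(im[150:,140:520,::-1].astype(float)*2,0,255).astype(np.uint8))
```

```text
[ 0.221  0.107  1.81  -0.     1.223 -1.42 ]
```

View pics/w2.png

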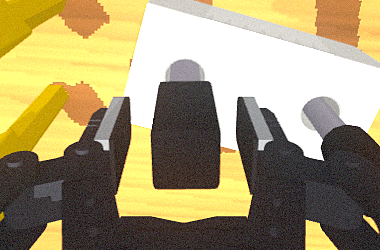

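The grip stands centred and square between the open fingers, and the yellow keys and punch are clear. I'll close on it and lift gently.

Request:
apply_moves:
  series:
    - [[0,0,0,0,0.0],[0,0,0,0,0.0],[0,0,0,0,0.0],[0,0,0,0,0.0],[0,0,0,0,0.0],[0,0,0,0,0.0]]
  grip_force: 50

```text
time_s: 5.45
position: [0.5567, 0.2014, 0.0854]
tool_rot: [3.141, 0.002, -3.071]
ft_force: [-0.9, 1.3, 6.5]
gripper_width: 0.0234
gripper_force: 49.4
```

Request:
apply_moves:
  series:
    - [[0,0,-8,0,0],[0,0,-20,0,0],[0,0,-35,0,0],[0,0,-40,0,0],[0,0,-32,0,0],[4,-14,-15,0,0],[11,-43,0,0,0],[11,-44,0,0,0],[11,-44,0,0,0],[11,-44,0,0,0],[11,-44,0,0,0],[11,-44,0,0,0],[11,-44,0,0,0],[11,-44,0,0,0],[11,-44,0,0,0],[9,-28,0,0,0],[0,-8,0,0,0],[0,0,0,0,0],[0,0,0,0,0],[0,0,0,0,0]]

```text
time_s: 7.95
position: [0.476, -0.2497, 0.2343]
tool_rot: [3.141, -0.0, -3.069]
ft_force: [1.1, -0.5, -1.9]
gripper_width: 0.0234
gripper_force: 49.6
```

Run:
```python
from h import *
s=observe(); print(s["time_s"],s["q"].round(3),s["position"].round(4),s["tool_rot"].round(4),s["ft_force"].round(2),s["ft_torque"].round(3))
im=get_image("wrist"); cv2.imwrite("pics/w3.png",im[...,::-1]); c=cam("wrist",s)
cv2.imwrite("pics/w3c.png",np.clip(cv2.resize(im[100:300,200:440,::-1],None,fx=3,fy=3,interpolation=cv2.INTER_CUBIC).astype(float)*1.3,0,255).astype(np.uint8))
print(proj([[.4765,-.25,.085]],c))
```

```text
7.95 [-0.622 -0.159  1.812  0.     1.489 -2.265] [ 0.476  -0.2497  0.2343] [ 3.1414 -0.     -3.0693] [ 1.11 -0.46 -1.89] [-0.028 -0.007 -0.017]
[[323.03703136 179.19834785]]
```

View pics/w3c.png

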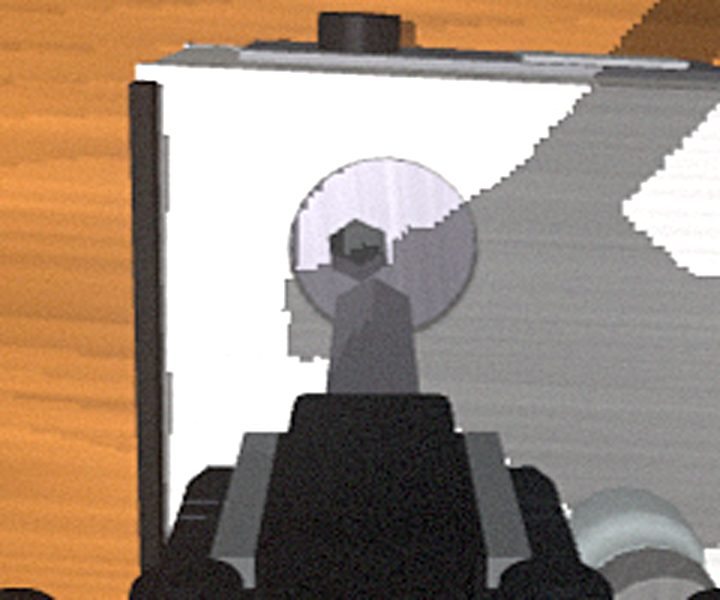

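The crop shows the recess with the hex socket's centre near full-image (319.7,183). Its corners point up and down in the image, along tool x. The key tip's far corner is at (324,192.7), so the key already has about the same angle. Next I'll refine both by relative measurement.

Run:
```python
from h import *
s=observe(); c=cam("wrist",s); Rt=R.from_euler('xyz',s["tool_rot"]).as_matrix(); p=s["position"]
T=lambda u,v,z:((at_z((200+u/3,100+v/3),z,c)-p)@Rt*1000).round(2)
zt=p[2]-.0804
print("tip far corner",T(372,278,zt),"shank L/R at mid",T(328,390,zt+.04),T(419,390,zt+.04))
hx=[(360,218),(331,235),(331,262),(358,280),(387,263),(387,234)]
H=np.array([T(u,v,.077) for u,v in hx]); print(H,H.mean(0)); H-=H.mean(0); a=np.degrees(np.arctan2(H[:,1],H[:,0])); print((((a+30)%60)-30).round(1),np.hypot(H[:,0],H[:,1]).round(1))
rc=[(383,157),(290,243),(477,243)]; print("recess",[T(u,v,.085) for u,v in rc])
# automatic: print gray profile rows/cols around socket
g=cv2.cvtColor(cv2.imread("pics/w3.png"),cv2.COLOR_BGR2GRAY)
print(g[168:200,306:336])
```

```text
tip far corner [ 7.87  0.38 80.4 ] shank L/R at mid [-2.31 -8.01 40.4 ] [-2.31  9.2  40.4 ]
[[  3.35  -3.02 157.32]
 [ -1.8  -11.6  157.32]
 [-10.08 -11.69 157.32]
 [-15.68  -3.67 157.32]
 [-10.39   4.98 157.32]
 [ -1.5    4.94 157.32]] [ -6.01666667  -3.34333333 157.32      ]
[ 2.  -2.9  4.   1.9 -2.3  1.4] [9.4 9.3 9.3 9.7 9.4 9.4]
recess [array([ 22.82,   3.58, 149.32]), array([ -2.14, -23.13, 149.31]), array([ -2.16,  30.76, 149.32])]
[[184 180 176 185 178 182 186 182 188 185 183 184 184 179 176 180 183 181
  177 180 173 180 178 178 191 185 183 173 180 178]
 [180 180 180 182 181 181 181 185 186 182 180 178 180 182 175 182 182 175
  174 178 179 178 176 178 185 187 182 176 179 179]
 [185 182 182 181 183 183 183 182 182 184 186 185 182 180 175 178 184 176
  178 176 177 176 174 178 190 188 181 179 177 178]
 [183 178 180 178 180 180 182 185 182 181 181 181 186 188 179 181 183 178
  175 180 179 173 177 175 188 184 178 177 174 177]
 [179 179 178 177 179 183 181 183 184 184 183 179 172 182 179 183 182 180
  174 180 177 176 176 176 186 184 183 176 171 179]
 [185 180 180 176 185 181 179 17
[... 2643 characters left out ...]
104  96  81  82  84  81
   79  69  68  71  83  97  99 100 100 110 103  99]
 [106 103  99 103 103  99  99 101 100 102 101  98  84  84  80  77  86  79
   75  74  74  66  71  73  89  99 108 107  95  98]
 [104  98 102 100 100 101 102 101 103 100  97  83  78  82  84  82  83  83
   74  74  72  70  66  73  66  78  97 106 104  97]
 [ 99 104 104 100  99  99  97 101  93  85  80  80  83  80  81  81  78  83
   76  71  69  72  71  68  72  71  69  81  94 100]
 [102 102  98  96 101  99  93  80  83  78  81  85  83  81  81  82  83  78
   77  70  71  70  70  68  72  72  70  68  71  83]
 [104 101 104  98  98  99  83  80  77  85  85  79  83  80  81  81  78  82
   75  71  74  74  72  71  76  72  72  72  70  67]]
```

Run:
```python
from h import *
from scipy.optimize import least_squares
s=observe(); c=cam("wrist",s); Rt=R.from_euler('xyz',s["tool_rot"]).as_matrix(); p=s["position"]
T=lambda u,v,z:((at_z((u,v),z,c)-p)@Rt*1000)[:2]
def fit(pts,z,a,ks=None,nm=""):
    Q=np.array([T(u,v,z) for u,v in pts])
    def f(w,free=False):
        d=Q-w[:2]; ang=np.radians(w[2]+30+60*np.arange(6))
        return (d@np.array([np.cos(ang),np.sin(ang)])).max(1)-(w[3] if len(w)>3 else a)
    for w0 in ([*Q.mean(0)+(ks or [0,0]),0],[*Q.mean(0)+(ks or [0,0]),0,a]):
        r=least_squares(f,w0,loss="soft_l1",f_scale=.3); print(nm,r.x.round(2),"rms",np.sqrt((f(r.x)**2).mean()).round(2))
L=[316.8,315.4,314.35,312.35,311.35,309.35,308.9,309.1,309.3,309.3,309.25,309.4,309.65,309.6,309.5]
Rr=[319.35,321.4,323.4,326.45,327.85,328.1,328.05,328.15,328.35,328.4,328.6,328.55,328.65,328.9,328.95]
pts=[(u,173+i) for i,u in enumerate(L)]+[(u,173+i) for i,u in enumerate(Rr)]
low=[(309.9,188),(310.3,189),(312.1,190),(314.8,191),(316.5,192),(318.4,193),(326.5,189),(325.7,190),(324,191),(322.7,192)]
fit(pts+low,.077,8.5,nm="socket"); fit(pts,.077,8.5,nm="socket(bright)")
k=[(326.6,193),(328.4,194),(329.9,195),(331.5,196),(333.5,197),(335.4,198),(317.6,195),(316.5,196),(314.6,197),(312.8,198),(311.6,199)]
Q=np.array([T(u,v,p[2]-.0754) for u,v in k])
for S in (k[1:6],k[6:]):
    q=np.array([T(u,v,p[2]-.0754) for u,v in S]);d=np.polyfit(q[:,1],q[:,0],1);print("edge slope deg",np.degrees(np.arctan(d[0])).round(1),"x at y=0:",d[1].round(2))
fit(k,p[2]-.0754,8.0,[-6,0],"key")
```

```text
socket [-6.12 -3.99 -5.06] rms 0.12
socket [-6.13 -3.98 -4.79  8.49] rms 0.12
socket(bright) [-6.14 -4.   -4.93] rms 0.1
socket(bright) [-6.11 -4.01 -5.27  8.49] rms 0.1
edge slope deg -30.5 x at y=0: 10.29
edge slope deg 33.4 x at y=0: 10.2
key [ 0.78  0.34 -0.51] rms 0.08
key [0.54 0.4  0.26 8.2 ] rms 0.07
```

The socket fits at tool (-6.1, -4.0) mm, -5°, and the key at (0.7, 0.35) mm, about 0°. I'll align to that and descend to just above the floor.

Request:
apply_moves:
  series:
    - [[-6.8,-4.3,10,0,0],[0,0,20,-4.7,0],[0,0,20,0,0],[0,0,14,0,0],[0,0,6,0,0],[0,0,2,0,0],[0,0,0,0,0],[0,0,0,0,0]]

```text
time_s: 9.0
position: [0.4832, -0.2548, 0.1631]
tool_rot: [-3.141, 0.001, -2.989]
ft_force: [-0.2, 0.2, -1.4]
gripper_width: 0.0236
gripper_force: 49.7
```

Request:
apply_moves:
  series:
    - [[0,0,1.5,0,0],[0,0,1.5,0,0],[0,0,1,0,0],[0,0,1,0,0],[0,0,1,0,0],[0,0,0,0,0],[0,0,0,0,0]]

```text
time_s: 9.88
position: [0.4829, -0.2545, 0.1564]
tool_rot: [-3.141, 0.0, -2.989]
ft_force: [-0.1, 0.1, -1.9]
gripper_width: 0.0235
gripper_force: 49.7
```

Request:
apply_moves:
  series:
    - [[0,0,1,0,0],[0,0,1,0,0],[0,0,1,0,0],[0,0,0,0,0],[0,0,0,0,0]]

```text
time_s: 10.5
position: [0.4828, -0.2544, 0.1532]
tool_rot: [3.141, -0.0, -2.989]
ft_force: [0.0, 0.4, -1.4]
gripper_width: 0.0234
gripper_force: 49.6
```

Request:
apply_moves:
  series:
    - [[0,0,1,0,0],[0,0,1,0,0],[0,0,0,0,0],[0,0,0,0,0]]

```text
time_s: 11.0
position: [0.483, -0.2544, 0.1515]
tool_rot: [3.141, 0.0, -2.989]
ft_force: [0.4, 1.9, 1.2]
gripper_width: 0.0234
gripper_force: 50.0
```

Request:
apply_moves:
  series:
    - [[0,0,1,0,0],[0,0,1,0,0],[0,0,0,0,0],[0,0,0,0,0]]

```text
time_s: 11.5
position: [0.483, -0.2544, 0.1495]
tool_rot: [3.142, 0.0, -2.989]
ft_force: [-0.1, 3.4, 3.5]
gripper_width: 0.0237
gripper_force: 50.2
```

Request:
apply_moves:
  series:
    - [[0,0.5,0,0,0],[0,0,0,0,0],[0,0,0,0,0]]

```text
time_s: 11.88
position: [0.4829, -0.2542, 0.1495]
tool_rot: [-3.141, 0.0, -2.989]
ft_force: [-0.0, 1.0, 3.0]
gripper_width: 0.0232
gripper_force: 50.3
```

Request:
apply_moves:
  series:
    - [[0,0.4,0,0,0],[0,0,0,0,0],[0,0,0,0,0]]

```text
time_s: 12.25
position: [0.4825, -0.2535, 0.1486]
tool_rot: [3.141, -0.0, -2.989]
ft_force: [1.5, -0.6, -2.2]
gripper_width: 0.0235
gripper_force: 49.7
```

Request:
apply_moves:
  series:
    - [[0,0,1,0,0],[0,0,1,0,0],[0,0,1,0,0],[0,0,0,0,0],[0,0,0,0,0]]

```text
time_s: 12.88
position: [0.4826, -0.2535, 0.1461]
tool_rot: [3.141, -0.0, -2.989]
ft_force: [0.8, 0.3, -2.2]
gripper_width: 0.0234
gripper_force: 49.7
```

Request:
apply_moves:
  series:
    - [[0,0,1,0,0],[0,0,1,0,0],[0,0,1,0,0],[0,0,1,0,0],[0,0,0,0,0],[0,0,0,0,0]]

```text
time_s: 13.62
position: [0.4827, -0.2536, 0.1421]
tool_rot: [3.142, -0.0, -2.989]
ft_force: [0.3, 0.7, -2.4]
gripper_width: 0.0235
gripper_force: 49.7
```

Request:
apply_moves:
  series:
    - [[0,0,1,0,0],[0,0,1,0,0],[0,0,0,0,0],[0,0,0,0,0]]

```text
time_s: 14.12
position: [0.4827, -0.2536, 0.1402]
tool_rot: [3.142, -0.0, -2.989]
ft_force: [0.7, 0.5, -0.7]
gripper_width: 0.023
gripper_force: 49.8
```

Request:
apply_moves:
  series:
    - [[0,0,1,0,0],[0,0,1,0,0],[0,0,0,0,0],[0,0,0,0,0]]

```text
time_s: 14.62
position: [0.4828, -0.2536, 0.1386]
tool_rot: [-3.141, 0.0, -2.989]
ft_force: [0.6, 0.5, 1.8]
gripper_width: 0.0232
gripper_force: 50.0
```

Request:
apply_moves:
  series:
    - [[0.05,-0.1,0,6,0],[0.05,-0.1,0,8,0],[0.05,-0.1,0,8,0],[0.05,-0.1,0,8,0],[0,0,0,0,0]]

```text
time_s: 15.25
position: [0.4827, -0.2542, 0.1386]
tool_rot: [-3.141, 0.001, 2.772]
ft_force: [1.0, 1.4, 1.9]
gripper_width: 0.0234
gripper_force: 50.0
```

```bash
cat > o.py <<'E'
from h import *
s=observe(); print(s["time_s"],"q6",s["q"][5].round(3),"F",s["ft_force"].round(2),"T",s["ft_torque"].round(3),"eff6",s["effort"][5].round(3),s["position"].round(4),"yaw",np.degrees(s["tool_rot"][2]).round(2))
E
python3 o.py
```

```text
15.25 q6 -1.823 F [1.02 1.37 1.91] T [ 0.131 -0.083 -0.081] eff6 0.25 [ 0.4827 -0.2542  0.1386] yaw 158.84
```

Request:
apply_moves:
  series:
    - [[0.05,0,0,8,0],[0.05,0,0,8,0],[0.05,0,0,8,0],[0.05,0,0,6,0],[0,0,0,0,0]]

```text
time_s: 15.88
position: [0.4821, -0.2546, 0.1385]
tool_rot: [-3.14, 0.001, 2.25]
ft_force: [-1.3, -2.6, 2.6]
gripper_width: 0.0233
gripper_force: 50.1
```

```bash
python3 o.py
```

```text
15.875 q6 -1.3 F [-1.31 -2.61  2.61] T [-0.414  0.259  0.004] eff6 0.204 [ 0.4821 -0.2546  0.1385] yaw 128.93
```

Request:
apply_moves:
  series:
    - [[-0.1,-0.4,0,0,0],[0.05,-0.1,0,8,0],[0.05,-0.1,0,8,0],[0.05,-0.1,0,8,0],[0.05,-0.1,0,6,0],[0,0,0,0,0],[0,0,0,0,0]]

```text
time_s: 16.75
position: [0.4812, -0.2547, 0.1383]
tool_rot: [-3.14, 0.001, 1.726]
ft_force: [-2.9, -3.2, 1.3]
gripper_width: 0.0234
gripper_force: 50.1
```

```bash
python3 o.py
python3 - <<'E'
from h import *
im=get_image("wrist"); cv2.imwrite("pics/w4.png",cv2.resize(im[100:300,200:440,::-1],None,fx=3,fy=3))
E
```

```text
16.75 q6 -0.777 F [-2.87 -3.24  1.27] T [-0.826  0.68   0.009] eff6 0.005 [ 0.4812 -0.2547  0.1383] yaw 98.87
```

View pics/w4.png

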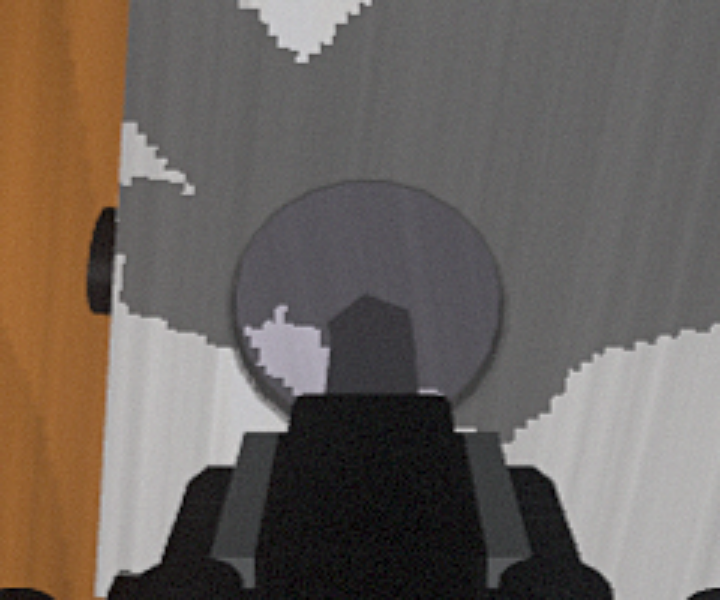

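The shank stands in the socket (corner at crop (368,293), still centred between the pads), so the key turns with the gripper. A sideways force has built up, so I'll ease it and carry on.

Request:
apply_moves:
  series:
    - [[-0.4,-0.45,0,0,0],[0.05,-0.2,0,7,0],[0.05,-0.2,0,7,0],[0.05,-0.2,0,6,0],[0,0,0,0,0],[0,0,0,0,0]]

```text
time_s: 17.55
position: [0.4806, -0.2546, 0.1383]
tool_rot: [-3.141, 0.0, 1.376]
ft_force: [-3.1, -2.8, 1.7]
gripper_width: 0.0232
gripper_force: 50.1
```

```bash
python3 o.py
```

```text
17.55 q6 -0.429 F [-3.08 -2.77  1.68] T [-0.694  0.692  0.023] eff6 0.0 [ 0.4806 -0.2546  0.1383] yaw 78.85
```

Request:
apply_moves:
  series:
    - [[-0.7,-0.4,0,0,0],[0,0,0,0,0],[0,0,0,0,0]]

```text
time_s: 17.92
position: [0.4804, -0.2548, 0.1383]
tool_rot: [3.141, -0.001, 1.375]
ft_force: [-0.8, -1.9, 1.4]
gripper_width: 0.0232
gripper_force: 50.1
```

```bash
python3 o.py
```

```text
17.925 q6 -0.429 F [-0.83 -1.88  1.41] T [-0.146  0.23  -0.019] eff6 0.014 [ 0.4804 -0.2548  0.1383] yaw 78.77
```

Request:
apply_moves:
  series:
    - [[-0.05,-0.25,0,4,0],[0,-0.1,0,4,0],[0,0,0,0,0]]

```text
time_s: 18.3
position: [0.4801, -0.2548, 0.1383]
tool_rot: [3.141, -0.001, 1.236]
ft_force: [-0.8, 0.3, 1.7]
gripper_width: 0.0232
gripper_force: 50.1
```

```bash
python3 o.py
```

```text
18.3 q6 -0.291 F [-0.83  0.28  1.74] T [-0.043  0.024 -0.031] eff6 0.159 [ 0.4801 -0.2548  0.1383] yaw 70.81
```

Request:
apply_moves:
  series:
    - [[0,-0.1,0,4,0],[0,-0.1,0,0,0],[0,0,0,0,0]]

```text
time_s: 18.68
position: [0.4799, -0.2548, 0.1383]
tool_rot: [3.141, -0.001, 1.167]
ft_force: [1.1, -0.0, 1.8]
gripper_width: 0.0235
gripper_force: 50.1
```

```bash
python3 o.py
```

```text
18.675 q6 -0.222 F [ 1.11 -0.04  1.79] T [ 0.092 -0.096 -0.004] eff6 0.027 [ 0.4799 -0.2548  0.1383] yaw 66.84
```

Request:
apply_moves:
  series:
    - [[0,-0.05,0,4,0],[0,0,0,0,0]]

```text
time_s: 18.92
position: [0.4798, -0.2547, 0.1384]
tool_rot: [3.141, -0.001, 1.097]
ft_force: [0.8, 0.6, 1.6]
gripper_width: 0.0232
gripper_force: 50.1
```

```bash
python3 o.py
```

```text
18.925 q6 -0.152 F [0.77 0.59 1.59] T [ 0.262 -0.239  0.025] eff6 0.157 [ 0.4798 -0.2547  0.1384] yaw 62.85
```

Request:
apply_moves:
  series:
    - [[0,-0.1,0,4,0],[0,0,0,0,0]]

```text
time_s: 19.18
position: [0.4797, -0.2547, 0.1384]
tool_rot: [3.141, -0.001, 1.028]
ft_force: [0.8, 1.6, 1.9]
gripper_width: 0.0236
gripper_force: 50.1
```

```bash
python3 o.py
```

```text
19.175 q6 -0.083 F [0.78 1.59 1.91] T [ 0.372 -0.258 -0.007] eff6 0.157 [ 0.4797 -0.2547  0.1384] yaw 58.87
```

Request:
apply_moves:
  series:
    - [[0,-0.1,0,4,0],[0,0,0,0,0]]

```text
time_s: 19.42
position: [0.4795, -0.2546, 0.1383]
tool_rot: [-3.142, -0.001, 0.958]
ft_force: [0.5, 2.2, 2.4]
gripper_width: 0.024
gripper_force: 50.1
```

```bash
python3 o.py
```

```text
19.425 q6 -0.013 F [0.47 2.22 2.43] T [ 0.478 -0.316  0.032] eff6 0.157 [ 0.4795 -0.2546  0.1383] yaw 54.89
```

Request:
apply_moves:
  series:
    - [[0.3,-0.15,0,3,0],[0,0,0,0,0]]

```text
time_s: 19.68
position: [0.4795, -0.2545, 0.1383]
tool_rot: [3.142, -0.0, 0.906]
ft_force: [1.1, 1.8, 2.1]
gripper_width: 0.0233
gripper_force: 50.1
```

```bash
python3 o.py
```

```text
19.675 q6 0.04 F [1.05 1.75 2.08] T [ 0.385 -0.257  0.077] eff6 0.14 [ 0.4795 -0.2545  0.1383] yaw 51.89
```

Request:
apply_moves:
  series:
    - [[0.1,-0.1,0,3,0],[0,0,0,0,0]]

```text
time_s: 19.92
position: [0.4795, -0.2544, 0.1383]
tool_rot: [3.142, -0.0, 0.853]
ft_force: [0.9, 1.4, 1.7]
gripper_width: 0.0233
gripper_force: 50.1
```

```bash
python3 o.py
```

```text
19.925 q6 0.093 F [0.89 1.36 1.71] T [ 0.335 -0.225  0.059] eff6 0.139 [ 0.4795 -0.2544  0.1383] yaw 48.88
```

Request:
apply_moves:
  series:
    - [[0.1,-0.1,0,3,0],[0,0,0,0,0]]

```text
time_s: 20.18
position: [0.4794, -0.2543, 0.1383]
tool_rot: [-3.142, -0.0, 0.801]
ft_force: [0.6, 1.3, 1.2]
gripper_width: 0.0238
gripper_force: 50.1
```

```bash
python3 o.py
```

```text
20.175 q6 0.145 F [0.6  1.32 1.25] T [ 0.313 -0.219  0.061] eff6 0.139 [ 0.4794 -0.2543  0.1383] yaw 45.88
```

Request:
apply_moves:
  series:
    - [[0.1,-0.1,0,3,0],[0,0,0,0,0]]

```text
time_s: 20.42
position: [0.4794, -0.2542, 0.1383]
tool_rot: [-3.142, 0.0, 0.748]
ft_force: [0.4, 1.7, 1.5]
gripper_width: 0.0233
gripper_force: 50.1
```

```bash
python3 o.py
```

```text
20.425 q6 0.198 F [0.38 1.71 1.45] T [ 0.363 -0.176  0.07 ] eff6 0.14 [ 0.4794 -0.2542  0.1383] yaw 42.87
```

Request:
apply_moves:
  series:
    - [[0.1,-0.1,0,3,0],[0,0,0,0,0]]

```text
time_s: 20.68
position: [0.4793, -0.2541, 0.1383]
tool_rot: [-3.142, 0.0, 0.696]
ft_force: [0.9, 1.0, 2.2]
gripper_width: 0.0239
gripper_force: 50.1
```

```bash
python3 o.py
```

```text
20.675 q6 0.25 F [0.91 1.04 2.18] T [ 0.329 -0.153  0.125] eff6 0.207 [ 0.4793 -0.2541  0.1383] yaw 39.88
```

Request:
apply_moves:
  series:
    - [[0.1,-0.1,0,3,0],[0,0,0,0,0]]

```text
time_s: 20.92
position: [0.4794, -0.254, 0.1383]
tool_rot: [3.141, 0.0, 0.644]
ft_force: [0.4, 1.2, 2.2]
gripper_width: 0.0236
gripper_force: 50.1
```

```bash
python3 o.py
```

```text
20.925 q6 0.303 F [0.36 1.19 2.21] T [ 0.253 -0.106  0.269] eff6 0.357 [ 0.4794 -0.254   0.1383] yaw 36.9
```

Torque about z jumped from 0.07 to 0.27 N m over the last 6° (turned 152° in all), so the screw is on its stop. I'll unwind slightly, ease the downward press and release.

Request:
apply_moves:
  series:
    - [[0,0,0,-2,0],[0,0,0,-1,0],[0,0,-0.5,0,0],[0,0,-0.5,0,0],[0,0,0,0,0],[0,0,0,0,0]]
  grip_force: 25

```text
time_s: 21.68
position: [0.4793, -0.254, 0.1393]
tool_rot: [3.141, 0.0, 0.694]
ft_force: [0.3, -0.0, 1.2]
gripper_width: 0.0233
gripper_force: 49.9
```

```bash
python3 o.py
```

```text
21.675 q6 0.253 F [ 0.27 -0.05  1.17] T [-0.006 -0.099 -0.014] eff6 -0.037 [ 0.4793 -0.254   0.1393] yaw 39.75
```

Request:
apply_moves:
  series:
    - [[0,0,0,0,0.3],[0,0,0,0,0.6],[0,0,0,0,0.6],[0,0,0,0,0.6],[0,0,0,0,0.6],[0,0,-3,0,0.6],[0,0,-10,0,0.6],[0,0,-20,0,0.6],[0,0,-25,0,0.6],[0,0,-25,0,0.6],[0,0,-25,0,0.6],[0,0,-10,0,0.6],[0,0,0,0,0.6],[0,0,0,0,0.6]]

```text
time_s: 23.42
position: [0.479, -0.2536, 0.2562]
tool_rot: [-3.14, 0.0, 0.694]
ft_force: [-0.2, 0.9, 0.5]
gripper_width: 0.0514
gripper_force: 0.0
```

Run:
```python
from h import *
s=observe(); c=cam("wrist",s)
im=get_image("wrist"); im2=get_image("side")
a=cv2.resize(im[60:340,180:480,::-1],(480,448)); b=cv2.resize(im2[190:350,280:440,::-1],(320,320)); o=np.zeros((448,800,3),np.uint8);o[:,:480]=a;o[:320,480:]=b
cv2.imwrite("pics/w5.png",o)
print(s["position"].round(4),proj([[.4835,-.2537,.179]],c))
```

```text
[ 0.479  -0.2536  0.2562] [[327.03750938 202.3731594 ]]
```

View pics/w5.png

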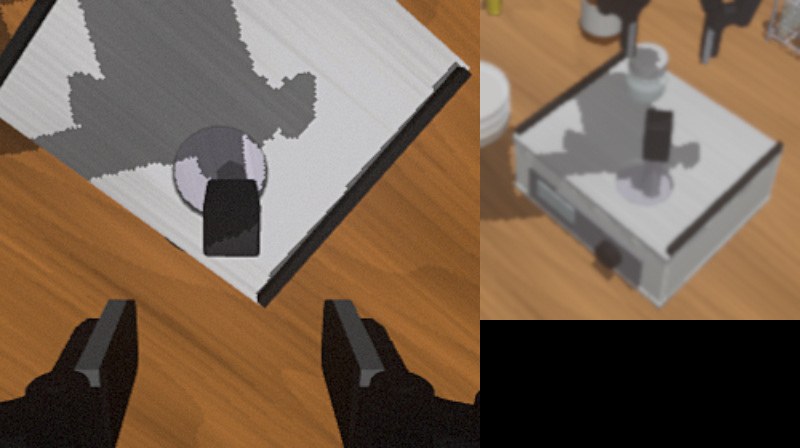

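The key stands upright in the socket with the gripper clear, and the jar, dishes and strips look untouched. Handing in.

```bash
python3 -c "
from workcell import *
print(sign_off())"
```

```text
the job is handed in; nothing more can be done
None
```

I turned the lock screw clockwise until it stopped and left the hex key standing in its socket, and the job is handed in at about 24 s; I judged the stop from the rise in torque and full seating from the feel at the socket bottom, with no separate check of the key's final height.

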